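# Charge the gear press and hold the gear under pressure

## Task

Charge the gear press with the red hand pump: pull the pump's black handle through a full stroke to its stop and ease it slowly all the way back home, without letting it fly back. Then flip the press's red safety catch right over to its other side, and only after that pull the press's yellow handle all the way down towards you until the ram bears firmly on the gear, and finish while still holding the handle there with the gripper. Leave the loose things lying about where they are.

Things in the scene. Friction and masses are not known exactly. Their poses are not given: they have to be found in the camera images.
- pump: Red hand pump, bolted down, on a dark base plate 250 x 110 x 14 mm. Origin on the table directly below its lever's pivot; its x axis points away from the handle side along the red tank (about away from the robot), z up. The lever's pivot is 50 mm above the origin, its axis along this body's y. The tank lies behind the lever (x +45 to +172 mm), its pressure gauge reaching 114 mm high.
- pump_lever (a joint): Pump lever angle, rad. 0: home, leaning 25 degrees away (towards the pump's +x) from upright; grows as the handle is pulled towards -x; hard stop at 0.85 (about 24 degrees past upright, to -x). A return spring always pulls it home, about 2 N at the handle at home, 7 N at full stroke; let go from there it flies back.
- pump_handle (a point): Black cross-handle of the pump lever: a bar 22 mm thick, 60 mm long along y, on the end of the 12 mm thick steel lever arm. This point: the bar's centre, 150 mm from the pivot; it turns with the lever.
- press: Blue gear press, bolted down, base plate 310 x 140 x 15 mm. Origin on the table directly below its lever's pivot; its x axis points from the lever side to the ram side (about away from the robot), z up. Lever pivot 45 mm above the origin, axis along y. The C-frame (x +90 to +230 mm, 140 mm high; ram spindle above it to 174 mm) stands behind the lever.
- press_angle (a joint): Press lever angle, rad. 0: home, leaning 30 degrees from upright to the press's +x; grows as the handle is pulled to -x; hard stop at 1.05 (30 degrees past upright). A spring pulls it home (under 5 N at the handle); from about 0.93 the ram bears on the gear: 7 to 12 N at the stop. Blocked within about 0.15 of home while the catch lies across it.
- press_lever: The whole press lever with its yellow cross-handle; origin on its pivot, axes parallel to the press's when the lever is home, turning with it about y.
- press_handle (a point): Yellow cross-handle of the press lever: a bar 22 mm thick, 60 mm long along y, on the end of the 12 mm thick steel lever arm. This point: the bar's centre, 150 mm from the pivot; it turns with the lever.
- safety_catch (a joint): Safety catch angle, rad. 0: down, level along the press's +y across the -x side of the lever; grows as its free end is lifted and swung over to the press's -y; upright at 1.57; stop at 2.5, fully flipped. Past upright it falls on to that stop by itself; before, it falls back. Under 1 N at the tab..
- catch_tab (a point): Centre of the red tab at the free end of the safety catch: 14 mm thick (press's x), 44 mm along the catch, 26 mm the other way. The catch is a 14 mm square steel bar hinged about an axis along the press's x through the press-frame point (12, -35, 110) mm; the tab's centre is 130 mm from that axis.
- ram_foot: Sprung steel foot of the ram, 50 mm square; it goes down 20 mm per radian of the press lever. Origin at the centre of its lower face, 18.5 mm above the gear at home.
- gear: Bright steel gear, 78 mm across, 30 mm high, sitting on a square nest block under the ram with a centring spigot through its bore; origin at the centre of its underside. Stays where it is.
- spare_gear: Dark steel spare gear lying flat, 92 mm across, 28 mm high; origin at the centre of its underside. Bystander.
- wrench: Steel wrench lying flat. Bystander.
- screwdriver: Screwdriver lying flat. Bystander.
- bearing: Plain steel bearing ring lying flat, 60 mm across, 16 mm high. Bystander.
- shift_fork: Brass gearbox shift fork lying flat, about 135 x 90 mm, 22 mm high. Bystander.
There are look-alikes about, which are no part of the job. What is shaped like the gear but blue, orange or white is not meant.

How it is judged (in metres and radians):
On the way, in this order (a step that is already met when the one before it is completed fails the run):
1. the pump lever has been pulled through its full stroke (beyond 0.75 rad), with the safety catch still down (value of joint pump_lever above 0.75 rad and value of joint safety_catch below 1 rad), for 0.1 s.
2. the pump lever is back home (below 0.08 rad) (value of joint pump_lever below 0.08 rad), for 0.2 s.
3. the safety catch is flipped right over (beyond 2.0 rad) with the press lever still home (below 0.2 rad) (value of joint safety_catch above 2 rad and value of joint press_angle below 0.2 rad), for 0.2 s.
4. the press lever is pulled all the way (beyond 0.95 rad) (value of joint press_angle above 0.95 rad), for 0.2 s.
At the end, for the whole second after the job is handed in: The fingers still hold the yellow-handled lever (over 1 N), pulled beyond 0.95 rad; the ram bears on the gear with over 5 N, gear within 12 mm of the ram's centre; the catch is flipped beyond 2.0 rad; the pump lever is home (below 0.08 rad) (value of joint press_angle above 0.95 rad and value of joint safety_catch above 2 rad and value of joint pump_lever below 0.08 rad and contact force between the fingers and press_lever above 1 N and contact force between ram_foot and gear above 5 N and horizontal distance between gear and ram_foot below 0.012 m); the arm keeps its last pose, push and grip.
It fails at once if the pump lever flies back (faster than 2.5 rad/s) (velocity of joint pump_lever below -2.5 rad/s).
It fails at once if the press lever is forced past the catch while it is down (value of joint press_angle above 0.3 rad and value of joint safety_catch below 1 rad).
It fails at once if a loose bystander is moved more than 40 mm (distance of any of spare_gear, wrench, screwdriver, bearing, shift_fork from where it was at the start of the episode above 0.04 m).
It also fails if it takes over 72 s, if anything falls off the work surface, if the arm or the gripper's body presses on something with over 40 N, if the wrist force passes 120 N, or if a joint passes its speed limit or range.

## Robot

A 6-joint arm with a two-finger parallel gripper is mounted at the origin on the work surface. World frame = base frame: x ahead of the robot, y to its left, z up, the work surface at z = 0. Lengths are in mm, angles in degrees, forces in N, time in s.
With the tool pointing down it reaches from about 300 to 850 mm from the base axis. Payload 4.2 kg.
Tool frame: the origin (TCP) lies at the very end of the fingers, on their centre line; the grasp point (between the pads) lies 19 mm behind it (env.tcp_to_grasp is the distance from the TCP to the grasp point, in mm); z points along the fingers, y is the line along which they close (so a half turn about z gives the same grasp; the last joint's range is limited). The gripper opens to 91 mm and grips with 3 to 60 N. Pads are 32 mm wide; open, the fingers measure 118 mm over their backs; the gripper's body (76 mm by 178 mm) begins 60 mm behind the grasp point.
Start: joints at [-76.49, 18.312, 89.639, -0, 72.044, -1.146], TCP at [145.489, -556.306, 213.976] pointing down, gripper open.
Joint ranges: [-177.97, 177.97], [-48.28, 115.42], [12.27, 149.76], [-77.06, 257.06], [2.81, 150.46], [-146.56, 146.56]. Speed limits (degrees/s): [147.25, 147.25, 180, 180, 180, 180].

## Interface

Orientations are given as [roll, pitch, yaw] about the fixed x, y, z axes, in that order (R = Rz(yaw) Ry(pitch) Rx(roll)).
In Python, from workcell import env gives the robot as it stands.
- The arm moves only by the tool move_arm, never from a script. Its argument "plan" is a list of rows, each a list of 3 entries, a list of its own where there are three numbers: the shift along the world's x, y, z in cm, then the turn about the world's z in degrees, then the closure, from 0 (fully open) to 1 (shut). In form: [[[x, y, z], turn, claw], ...]. A call has 1 to 5 rows; each row shifts and turns the commanded pose from where the row before left it; what a row does not reach is not made up. A row lasts 1/10 s, in which the tool goes at most 50 mm and 8.59 degrees, less where a joint would pass 70% of its speed; a pose out of reach is approached as far as the arm can. A call is refused whole if a number of a shift passes 5 or a number of a turn 8.59, either way. A call with a gripper value outside its range is refused whole. The fingers move at their own pace and stop on an object; "squeeze" is the grip in N (left out, the last holds). Time passes only in rows, so rows that do not move let the fingers close. It gives the time, the measured TCP pose, the force, the opening and the grip force at its end, in the units of the state.
- env.state(): the state, without advancing time (a new reading comes with each control period).
- env.grab_frame(name): name is "scene" or "top"; returns a dict with "frame" (480x640x3 uint8, red, green, blue), "z_map" (480x640 float32, mm along the optical axis (not along the pixel's ray), 0 where there is no reading), "fovy" (degrees; the focal length in pixels is half the picture's height over the tangent of half this angle, whatever the lens; pixels are square), "cx", "cy" (the principal point, pixels), "D" ([k1, k2, p1, p2, k3] as OpenCV has them; the pictures are not rectified), "position" and "orientation" of the camera in the world. Camera axes: x right, y down, z forward; pixel columns grow to the right and rows downward; lengths in mm; the calibration is good to about 2 mm. A picture is of the moment at which its call begins.
- env.job_done(): hands the job in; it is judged then, once.
Trained networks look in a picture, given as the dict that the camera call returned (one of the last four; its "shot" number tells which), for a name from the list of things; names that differ only in an ending like _2 or _b are one class to them, and where a whole thing is asked for, a point or a joint stands for the part that bears it (a point fixed in the world has none). Each returns a list of dicts, best first, with "score" (0 to 1); they miss things now and then, are a little off and sometimes report something else, mostly with a low value. They report only what shows in the picture. A call takes as long as a camera call. They do not tell look-alikes from the thing itself.
- env.search_frame(picture, label): "point" ([column, row] in pixels, amid what is visible of it).
- env.landmark_of(picture, label): "point" ([column, row] in pixels: a listed point, or the origin of a listed thing).
The state is a dict: "time_s": time; "qpos": joint angles; "qvel": joint speeds; "effort": joint torques, N m; "ee_pos": TCP position; "ee_rot": TCP orientation; "force": force on the tool from outside, world axes, zero at the start; "torque": the same for the moment, N m; "gripper_width": finger opening in mm; "gripper_force": force on a finger pad.
Only numpy, scipy, OpenCV 4.12 (cv2) and the standard library are available. Lean on these libraries where they do the work, as an engineer would, in place of code of your own. Each camera call takes 0.05 s, during which the arm holds its last target. There are 200 camera calls.

## Working session

There is one attempt and no reset: what is moved stays moved. The work goes in short steps, Python scripts to look and compute and a tool call to move; the robot and the scene stay as the last step left them, time stands still between calls to the robot, and variables do not carry over. Pictures are saved under pics/ and viewed, at most 10 in all, crops included, and the job is handed in when it is done.

Besides the shell and the picture viewer there is one more tool, called as name([rows], argument=value, ...), one row to a line, values as JSON. move_arm: Moves the arm, as the interface text tells. Its arguments: {"type":"object","properties":{"plan":{"type":"array","items":{"type":"array"}},"squeeze":{"type":"number"}},"required":["plan"]}

```bash
mkdir -p pics; cat > h.py <<'E'
import numpy as np, cv2
from workcell import env
from scipy.spatial.transform import Rotation as R
def cam(f):
    h=480; fl=h/2/np.tan(np.radians(f["fovy"])/2)
    K=np.array([[fl,0,f["cx"]],[0,fl,f["cy"]],[0,0,1.]])
    o=np.array(f["orientation"],float)
    Rm=o if o.shape==(3,3) else R.from_euler('xyz',o,degrees=True).as_matrix()
    return K,np.array(f["D"],float),Rm,np.array(f["position"],float)
def ray(f,p):
    K,D,Rm,t=cam(f)
    n=cv2.undistortPoints(np.array([[p]],float),K,D)[0,0]
    return t,Rm@np.array([n[0],n[1],1.])
def atdepth(f,p,r=2):
    c,w=int(round(p[0])),int(round(p[1]))
    z=f["z_map"][max(w-r,0):w+r+1,max(c-r,0):c+r+1]; z=z[z>0]
    if not len(z): return None
    t,d=ray(f,p); return t+d*np.median(z)
def atz(f,p,z):
    t,d=ray(f,p); return t+d*(z-t[2])/d[2]
def proj(f,P):
    K,D,Rm,t=cam(f)
    q=(np.array(P,float).reshape(-1,3)-t)@Rm
    return cv2.projectPoints(q,np.zeros(3),np.zeros(3),K,D)[0][:,0]
E
cat > a.py <<'E'
from h import *
np.set_printoptions(precision=1,suppress=True)
for n in("scene","top"):
    f=env.grab_frame(n); cv2.imwrite(f"pics/{n}0.png",f["frame"][...,::-1])
    print(n,f["position"],f["orientation"],f["fovy"])
    for l in("pump","pump_handle","press","press_handle","catch_tab","gear","press_lever","ram_foot"):
        for d in env.landmark_of(f,l)[:3]:
            print(l,np.round(d["score"],2),np.array(d["point"]),atdepth(f,d["point"]))
print(env.state())
E
python3 a.py
```

```text
scene [1428.5   74.5 1209.3] [-141.6   -0.2   95. ] 43.45739686893688
pump 0.87 [369.9 251.4] [580.9 150.7  78.5]
pump 0.44 [271.9 237.5] [592.  -76.9 119.3]
pump_handle 0.76 [372.  223.7] [590.4 145.9 192.1]
press 0.66 [238.2 268.1] [ 696.5 -136.8  138.1]
press_handle 0.51 [227.4 246.6] [ 672.9 -160.1  181.5]
catch_tab 0.58 [276.2 237.9] [591.3 -67.1 117.9]
gear 0.85 [155.2 314.9] [ 768.5 -326.4   29.7]
gear 0.69 [237.6 322.7] [ 814.3 -122.   108.8]
gear 0.65 [355.3 361.9] [827.8 131.8  -0.7]
press_lever 0.52 [234.2 253.8] [ 596.4 -170.1   50.6]
top [ 330.     8.3 1395.6] [-169.6   -0.2  -90.1] 47.75482740715968
pump 0.76 [258.2 258.3] [524.  148.5  60.2]
pump_handle 0.86 [255.3 224.9] [580.5 142.2 196.2]
pump_handle 0.44 [387.3 189.8] [ 665.1 -159.7  186.6]
press 0.61 [384.8 238.7] [ 580.9 -173.2   18.9]
press_handle 0.87 [388.8 192.2] [ 659.8 -163.2  185. ]
catch_tab 0.74 [349.  228.4] [587.3 -74.3 121.8]
gear 0.93 [445.1 180.1] [ 735.3 -334.4   29. ]
gear 0.73 [270.6 147.5] [835.1 127.    0.2]
gear 0.72 [445.1 223.9] [ 624.2 -336.5   -1.2]
press_lever 0.58 [382.7 234.1] [ 584.5 -162.3   63.6]
{'time_s': 0.9, 'qpos': array([-76.5,  18.3,  89.6,  -0. ,  72. ,  -1.1]), 'qvel': array([-0. , -0. ,  0. , -0. , -0.2, -0.1]), 'effort': array([ -0. , -41.2, -23.2,   0.1,   0. ,   0. ]), 'ee_pos': array([ 145.5, -556.3,  214. ]), 'ee_rot': array([180. ,   0. ,  14.7]), 'force': array([-1.3, -0.4, -0.4]), 'torque': array([ 0., -0., -0.]), 'gripper_force': 0.0, 'gripper_width': 90.8047771471714}
```

View pics/top0.png

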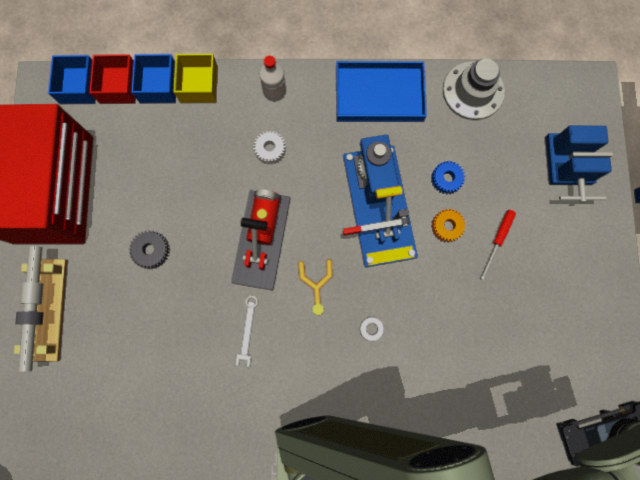

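View pics/scene0.png

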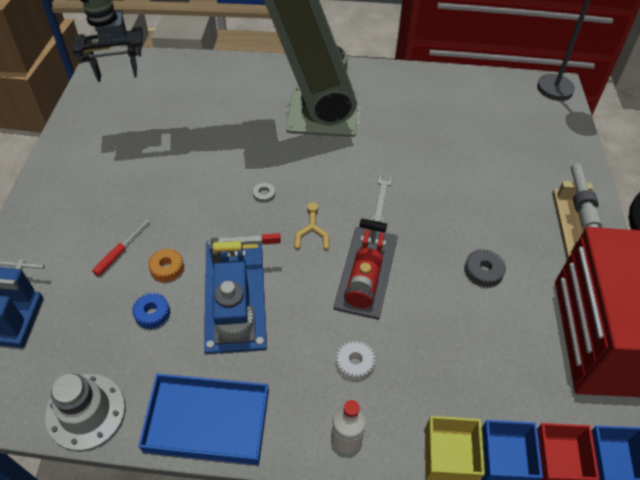

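The red pump has its black handle at top (255,224) and the blue press has its yellow handle at (388,192), with the red catch tab at (349,230). The vise at (580,155), blue at the right, and the blue, orange and white gears don't match the description. Next I fit the poses.

```bash
cat > b.py <<'E'
from h import *
np.set_printoptions(precision=1,suppress=True)
def dec(f):
    K,D,Rm,t=cam(f)
    g=np.stack(np.meshgrid(np.arange(640),np.arange(480)),-1).reshape(-1,1,2).astype(float)
    n=cv2.undistortPoints(g,K,D)[:,0]
    z=f["z_map"].reshape(-1)
    P=t+(np.c_[n,np.ones(len(n))]*z[:,None])@Rm.T
    return P.reshape(480,640,3)
fs={n:env.grab_frame(n) for n in("top","scene")}
def tri(label,k):
    A=[];
    for n in fs:
        L=env.landmark_of(fs[n],label)
        if L: A.append(ray(fs[n],L[0]["point"]))
    M=0;b=0
    for t,d in A:
        d=d/np.linalg.norm(d);Q=np.eye(3)-np.outer(d,d);M=M+Q;b=b+Q@t
    return np.linalg.solve(M,b)
for n,f in fs.items():
    P=dec(f); rgb=f["frame"].astype(int)
    for nm,cx,cy,col in(("pump",590,150,None),("press",640,-160,None)):
        m=(abs(P[...,0]-cx)<230)&(abs(P[...,1]-cy)<130)&(P[...,2]>8)&(P[...,2]<200)&(f["z_map"]>0)
        k,lab,st,ce=cv2.connectedComponentsWithStats(m.astype(np.uint8))
        i=1+np.argmax(st[1:,4]); m=(lab==i)&(P[...,2]<20)
        q=P[m][:,:2].astype(np.float32)
        print(n,nm,m.sum(),cv2.minAreaRect(q),np.median(P[m][:,2]))
    for l,z in(("pump_handle",186),("press_handle",175),("catch_tab",110),("pump",0),("press",0),("press_lever",45)):
        L=env.landmark_of(f,l); print(n,l,atz(f,L[0]["point"],z) if L else None)
for l in("pump_handle","press_handle","catch_tab","press","pump"): print(l,tri(l,0))
# yellow bar / black bar surfaces
P=dec(fs["top"]);I=fs["top"]["frame"]
hsv=cv2.cvtColor(I,cv2.COLOR_RGB2HSV)
for nm,m in(("yellow",(hsv[...,0]>22)&(hsv[...,0]<35)&(hsv[...,1]>150)&(P[...,2]>150)),("black",(hsv[...,2]<60)&(P[...,2]>165)&(P[...,1]>80)&(P[...,1]<220)&(P[...,0]>500)),("tab",((hsv[...,0]<8)|(hsv[...,0]>172))&(hsv[...,1]>150)&(abs(P[...,2]-118)<15)&(P[...,1]<0)&(P[...,1]>-140))):
    q=P[m]; print(nm,len(q),q.mean(0) if len(q) else '',np.median(q[:,2]) if len(q) else '',cv2.minAreaRect(q[:,:2].astype(np.float32)) if len(q)>4 else '')
crop=np.vstack([cv2.resize(I[170:300,220:430],None,fx=3.0,fy=3.0,interpolation=cv2.INTER_CUBIC)])
cv2.imwrite("pics/crop1.png",crop[...,::-1])
E
python3 b.py
```

```text
top pump 2180 ((582.0701904296875, 148.72265625), (111.18003845214844, 252.17849731445312), 80.06784057617188) 14.086777587754568
top press 3004 ((673.0135498046875, -160.66729736328125), (312.19110107421875, 144.8458251953125), 10.493593215942383) 15.162793341472934
top pump_handle [584.5 140.4 186. ]
top press_handle [ 669.1 -162.5  175. ]
top catch_tab [583.1 -79.3 110. ]
top pump [527.8 161.    0. ]
top press [ 589.2 -171.3    0. ]
top press_lever [ 594.3 -164.6   45. ]
scene pump 1810 ((568.8958740234375, 151.758544921875), (110.57693481445312, 291.2171936035156), 80.15725708007812) 12.495855580463513
scene press 2726 ((678.179443359375, -160.74453735351562), (312.4197998046875, 140.62940979003906), 10.328259468078613) 13.776185597366862
scene pump_handle [588.3 147.7 186. ]
scene press_handle [ 664.3 -155.   175. ]
scene catch_tab [582.9 -71.9 110. ]
scene pump [526.2 158.4   0. ]
scene press [353.6 183.2   0. ]
scene press_lever [ 591.9 -171.7   45. ]
pump_handle [585.3 144.4 181.8]
press_handle [ 667.4 -158.   179.4]
catch_tab [582.8 -75.7 109.9]
press [563.8  12.9 283.2]
pump [527.5 159.5   2. ]
yellow 513 [ 371.1 -106.4  374.8] 343.163664756554 ((417.0560302734375, -247.35733032226562), (522.4573974609375, 589.65576171875), 2.791994094848633)
black 227 [583.3 147.  194.5] 194.92937854451043 ((584.53466796875, 146.57037353515625), (56.60344696044922, 22.41953468322754), 79.19952392578125)
tab 112 [583.4 -80.5 121.5] 122.0932521970642 ((584.1760864257812, -80.20533752441406), (14.196107864379883, 42.10298538208008), 9.785540580749512)
```

View pics/crop1.png

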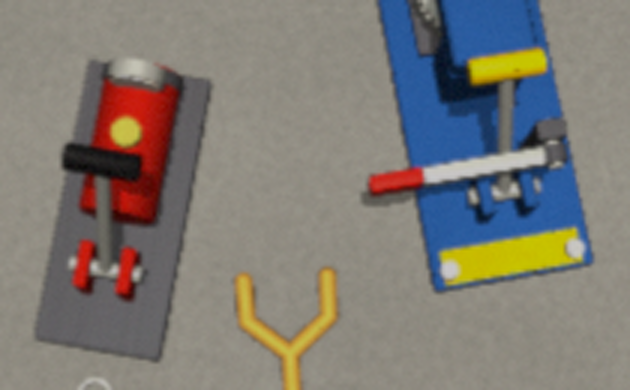

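move_arm([
  [[0,0,4],8,0],
  [[2,3.5,2],8,0],
  [[2.4,3.9,0],8,0],
  [[2.4,3.9,0],8,0],
  [[2.4,3.9,0],8,0],
])

```text
time_s: 2.6
ee_pos: [238.1, -402.8, 274.2]
ee_rot: [179.9, 0.0, 54.9]
force: [1.1, 0.7, -1.0]
gripper_width: 90.9
gripper_force: 0.0
```

move_arm([
  [[2.4,3.9,0],8,0],
  [[2.4,3.9,0],8,0],
  [[2.4,3.9,0],8,0],
  [[2.4,3.9,0],1.3,0],
  [[2.4,3.9,0],0,0],
])

```text
time_s: 3.1
ee_pos: [358.1, -207.6, 274.3]
ee_rot: [179.9, 0.0, 80.0]
force: [0.3, -0.4, -1.0]
gripper_width: 91.3
gripper_force: 0.0
```

move_arm([
  [[2.4,3.9,0],0,0],
  [[2.4,3.9,0],0,0],
  [[2.4,3.9,0],0,0],
  [[2.4,3.9,0],0,0],
  [[2.4,3.9,0],0,0],
])

```text
time_s: 3.6
ee_pos: [478.2, -12.4, 274.2]
ee_rot: [180.0, 0.0, 80.0]
force: [-0.2, -0.2, -0.2]
gripper_width: 90.8
gripper_force: 0.0
```

move_arm([
  [[2.4,3.9,0],0,0],
  [[2.4,3.9,0],0,0],
  [[2.4,3.9,0],0,0],
  [[0,0,0],0,0],
  [[0,0,0],0,0],
])

```text
time_s: 4.1
ee_pos: [549.4, 103.3, 273.4]
ee_rot: [-179.9, 0.1, 80.1]
force: [-0.7, 0.6, -0.4]
gripper_width: 91.3
gripper_force: 0.0
```

move_arm([
  [[3.0,3.6,0],0,0.2],
  [[0.7,0.8,-3],0,0.3],
  [[0,0,-3.5],0,0.3],
  [[0,0,-3.2],0,0.3],
  [[0,0,0],0,0.3],
], squeeze=8)

```text
time_s: 4.6
ee_pos: [583.0, 144.5, 172.8]
ee_rot: [-179.5, 0.3, 79.9]
force: [-0.1, 0.5, -0.1]
gripper_width: 64.3
gripper_force: 0.0
```

move_arm([
  [[0,0,0],0,0.6],
  [[0,0,0],0,0.8],
  [[0,0,0],0,1],
  [[0,0,0],0,1],
  [[0,0,0],0,1],
])

```text
time_s: 5.1
ee_pos: [586.8, 146.7, 177.9]
ee_rot: [179.9, -0.0, 80.0]
force: [-0.6, -0.3, 0.6]
gripper_width: 26.6
gripper_force: 0.0
```

```bash
python3 -c "
from h import *
f=env.grab_frame('scene');I=f['frame'];print(env.state()['ee_pos'],env.state()['force'])
cv2.imwrite('pics/s1.png',cv2.resize(I[100:330,260:500],None,fx=2.5,fy=2.5)[...,::-1])"
```

```text
[586.16865415 146.81325065 177.57758844] [-8.45006218  1.12289321  5.61453303]
```

View pics/s1.png

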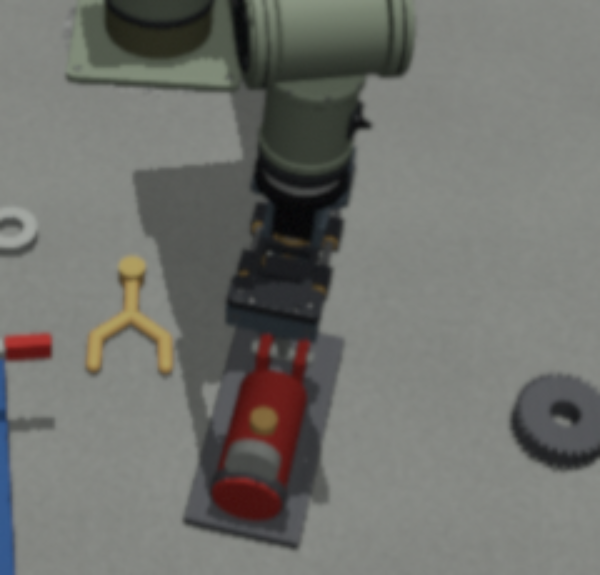

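move_arm([
  [[0,0,0],0,1],
  [[0,0,0],0,1],
  [[-1.2,0.2,0.5],0,1],
  [[-1.2,0.2,0.4],0,1],
  [[-1.3,0.2,0.3],0,1],
])

```text
time_s: 5.65
ee_pos: [552.2, 152.7, 191.1]
ee_rot: [179.5, -0.1, 80.0]
force: [6.2, -1.4, 5.2]
gripper_width: 22.1
gripper_force: 8.0
```

move_arm([
  [[-1.3,0.2,0.2],0,1],
  [[-1.3,0.2,0.1],0,1],
  [[-1.3,0.2,-0.1],0,1],
  [[-1.3,0.2,-0.2],0,1],
  [[-1.3,0.2,-0.3],0,1],
])

```text
time_s: 6.15
ee_pos: [487.3, 163.7, 188.4]
ee_rot: [179.4, -0.3, 80.0]
force: [7.0, 0.6, 3.7]
gripper_width: 22.0
gripper_force: 8.0
```

move_arm([
  [[-1.2,0.2,-0.4],0,1],
  [[-1.1,0.2,-0.5],0,1],
  [[0,0,0],0,1],
  [[0,0,0],0,1],
])

```text
time_s: 6.55
ee_pos: [463.8, 167.5, 178.9]
ee_rot: [179.5, -0.2, 80.0]
force: [4.8, 0.0, 4.3]
gripper_width: 21.9
gripper_force: 8.0
```

move_arm([
  [[-0.3,0,-0.2],0,1],
  [[-0.3,0,-0.2],0,1],
  [[0,0,0],0,1],
  [[0,0,0],0,1],
])

```text
time_s: 6.95
ee_pos: [463.7, 167.7, 177.7]
ee_rot: [178.8, -0.4, 80.0]
force: [13.2, -1.9, 10.4]
gripper_width: 21.9
gripper_force: 8.0
```

The lever is against its stop: the force rose and the position held. Now I ease it back.

move_arm([
  [[0.3,0,0.2],0,1],
  [[0.3,0,0.2],0,1],
  [[0.6,-0.1,0.3],0,1],
  [[0.6,-0.1,0.2],0,1],
  [[0.6,-0.1,0.2],0,1],
])

```text
time_s: 7.45
ee_pos: [481.1, 164.2, 184.0]
ee_rot: [179.7, -0.1, 80.0]
force: [6.2, 0.4, -6.0]
gripper_width: 21.6
gripper_force: 8.0
```

move_arm([
  [[0.6,-0.1,0.2],0,1],
  [[0.65,-0.1,0.2],0,1],
  [[0.65,-0.1,0.1],0,1],
  [[0.65,-0.1,0.1],0,1],
  [[0.65,-0.1,0.1],0,1],
])

```text
time_s: 7.95
ee_pos: [511.7, 158.6, 190.9]
ee_rot: [180.0, 0.0, 80.0]
force: [3.1, -0.9, -3.3]
gripper_width: 21.9
gripper_force: 8.0
```

move_arm([
  [[0.65,-0.1,0.1],0,1],
  [[0.65,-0.1,0],0,1],
  [[0.65,-0.1,0],0,1],
  [[0.65,-0.1,-0.1],0,1],
  [[0.65,-0.1,-0.1],0,1],
])

```text
time_s: 8.45
ee_pos: [544.1, 153.0, 189.8]
ee_rot: [-180.0, 0.1, 80.0]
force: [1.3, -3.2, -1.8]
gripper_width: 21.7
gripper_force: 8.0
```

move_arm([
  [[0.65,-0.1,-0.1],0,1],
  [[0.65,-0.1,-0.2],0,1],
  [[0.6,-0.1,-0.1],0,1],
  [[0.6,-0.1,-0.2],0,1],
  [[0.6,-0.1,-0.2],0,1],
])

```text
time_s: 8.95
ee_pos: [575.2, 148.5, 181.7]
ee_rot: [-180.0, 0.0, 80.0]
force: [0.4, -3.6, -2.2]
gripper_width: 21.8
gripper_force: 8.0
```

move_arm([
  [[0.6,-0.1,-0.2],0,1],
  [[0.6,-0.1,-0.3],0,1],
  [[0.2,0,-0.1],0,1],
  [[0,0,0],0,1],
  [[0,0,0],0,1],
])

```text
time_s: 9.45
ee_pos: [585.7, 147.3, 176.6]
ee_rot: [-179.6, 0.0, 79.9]
force: [-9.6, -1.2, 6.6]
gripper_width: 22.0
gripper_force: 8.0
```

move_arm([
  [[0,0,0],0,0.6],
  [[0,0,0],0,0.4],
  [[0,0,0],0,0.3],
  [[0,0,0],0,0.3],
  [[0,0,0],0,0.3],
])

```text
time_s: 9.95
ee_pos: [589.2, 146.9, 175.9]
ee_rot: [180.0, -0.0, 80.0]
force: [-0.5, 0.5, 0.1]
gripper_width: 58.7
gripper_force: 0.0
```

move_arm([
  [[0,0,4],0,0.3],
  [[0,0,4.5],0,0.3],
  [[0,-2,3.5],4,0.3],
  [[0,-4.5,0],8,0.4],
  [[0,-4.5,0],8.4,0.4],
])

```text
time_s: 10.45
ee_pos: [589.7, 36.7, 297.6]
ee_rot: [179.8, 0.0, 100.7]
force: [-0.2, -0.2, -1.0]
gripper_width: 55.0
gripper_force: 0.0
```

move_arm([
  [[0,-4.5,0],0,0.4],
  [[0,-4.5,0],0,0.4],
  [[0,-2.5,0],0,0.4],
  [[0,0,0],0,0.4],
  [[0,0,0],0,0.4],
])

```text
time_s: 10.95
ee_pos: [589.0, -77.9, 295.9]
ee_rot: [180.0, -0.1, 100.2]
force: [1.3, -0.9, -0.3]
gripper_width: 54.6
gripper_force: 0.0
```

```bash
python3 -c "
from h import *
f=env.grab_frame('scene');I=f['frame'];s=env.state();print(s['ee_pos'],s['ee_rot'],s['force'])
for l in ('pump_handle','catch_tab','press_handle'):
  for d in env.landmark_of(f,l)[:2]: print(l,d['score'],d['point'],atz(f,d['point'],dict(pump_handle=186,catch_tab=110,press_handle=175)[l]))
cv2.imwrite('pics/s2.png',cv2.resize(I[130:330,190:430],None,fx=2.8,fy=2.8)[...,::-1])"
```

```text
[589.0757051  -77.13677492 295.91504558] [ 1.79985590e+02 -4.93325636e-02  1.00270772e+02] [ 0.65400181  0.11034886 -0.66726163]
pump_handle 0.71 [373.4, 223.5] [584.44749217 149.37176572 186.        ]
catch_tab 0.89 [273.5, 237.7] [585.15658739 -74.45581106 110.        ]
catch_tab 0.27 [236.4, 322.1] [ 813.8521611  -124.54305009  110.        ]
press_handle 0.58 [230.1, 246.3] [ 666.78942549 -155.93583351  175.        ]
```

View pics/s2.png

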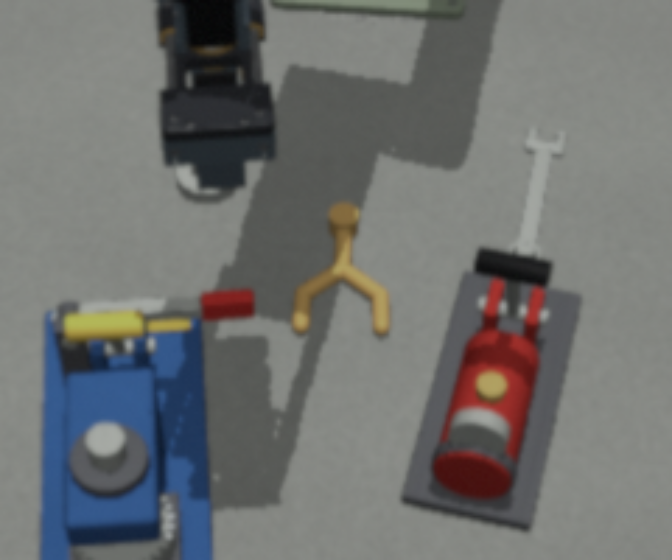

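The pump lever is back home: the black handle at (513,266) in this crop is where it started. The red tab sits at (228,304). I descend on it.

move_arm([
  [[-0.5,0,-4.5],0,0.4],
  [[0,0,-4.8],0,0.5],
  [[0,0,-4.8],0,0.5],
  [[0,0,-3.9],0,0.5],
  [[0,0,-2],0,0.5],
], squeeze=6)

```text
time_s: 11.65
ee_pos: [581.8, -76.3, 92.3]
ee_rot: [-179.7, -0.1, 100.4]
force: [0.4, -0.3, 1.1]
gripper_width: 45.6
gripper_force: 0.0
```

move_arm([
  [[0,0,0],0,0.7],
  [[0,0,0],0,0.9],
  [[0,0,0],0,1],
  [[0,0,0],0,1],
  [[0,0,0],0,1],
])

```text
time_s: 12.15
ee_pos: [584.8, -77.9, 97.7]
ee_rot: [179.9, 0.0, 100.2]
force: [-0.2, 0.4, 4.4]
gripper_width: 14.1
gripper_force: 6.0
```

move_arm([
  [[0,0,0],0,1],
  [[0,0,0],0,1],
])

```text
time_s: 12.35
ee_pos: [584.8, -77.9, 97.6]
ee_rot: [179.8, 0.0, 100.2]
force: [-2.0, 1.1, 6.0]
gripper_width: 13.9
gripper_force: 6.0
```

move_arm([
  [[0,-0.2,2.3],0,1],
  [[0.1,-0.6,2.2],0,1],
  [[0.2,-0.9,2.0],0,1],
  [[0.2,-1.3,1.9],0,1],
  [[0.3,-1.6,1.6],0,1],
])

```text
time_s: 12.85
ee_pos: [592.6, -123.2, 197.4]
ee_rot: [179.9, -0.1, 100.3]
force: [2.1, 1.2, -0.9]
gripper_width: 14.3
gripper_force: 6.0
```

move_arm([
  [[0.3,-1.8,1.3],0,1],
  [[0.4,-2.0,1.0],0,1],
  [[0.4,-2.1,0.6],0,1],
  [[0.4,-2.2,0.2],0,1],
  [[0.4,-2.2,-0.2],0,1],
])

```text
time_s: 13.35
ee_pos: [611.1, -227.8, 226.6]
ee_rot: [179.9, 0.1, 100.3]
force: [-0.5, 0.2, 2.9]
gripper_width: 14.1
gripper_force: 6.0
```

move_arm([
  [[0.4,-2.1,-0.6],0,1],
  [[0.4,-2.0,-1.0],0,1],
  [[0.3,-1.8,-1.3],0,1],
  [[0,0,0],0,1],
])

```text
time_s: 13.75
ee_pos: [622.1, -290.3, 193.9]
ee_rot: [-180.0, 0.2, 100.1]
force: [-1.8, -4.4, 4.0]
gripper_width: 14.2
gripper_force: 6.0
```

```bash
python3 -c "
from h import *
f=env.grab_frame('top');I=f['frame'];s=env.state();print(s['ee_pos'],s['ee_rot'],s['force'])
cv2.imwrite('pics/s3.png',cv2.resize(I[110:310,310:510],None,fx=2.8,fy=2.8)[...,::-1])"
```

```text
[ 621.86226304 -289.21446258  194.57984313] [-1.79947635e+02  1.51728116e-01  1.00138095e+02] [-1.50772111 -4.20988229  2.6334933 ]
```

View pics/s3.png

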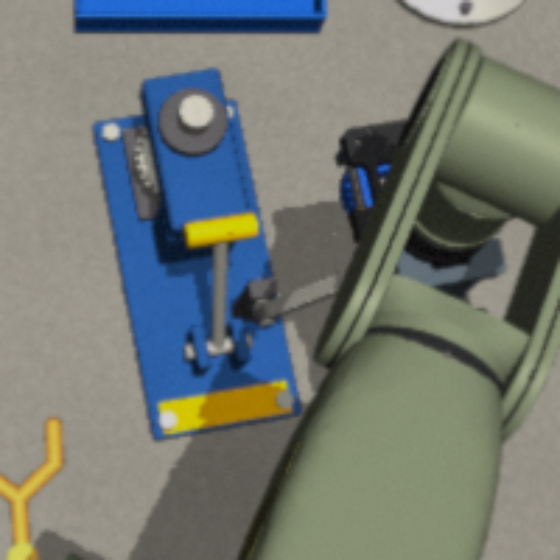

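The catch is held over on the right side and the press lever is still home, with the yellow handle at (222,229). I release it and go to the handle.

move_arm([
  [[0,0,0],0,0.8],
  [[0,0,0],0,0.6],
  [[0,0,0],0,0.5],
  [[0,0,2],0,0.5],
  [[0,0,4],0,0.5],
], squeeze=15)

```text
time_s: 14.3
ee_pos: [620.6, -284.2, 252.7]
ee_rot: [-179.6, -0.3, 100.3]
force: [0.3, 0.1, -0.1]
gripper_width: 44.8
gripper_force: 0.0
```

move_arm([
  [[0,0,3.5],0,0.4],
  [[1.3,4,0],0,0.3],
  [[1.5,4.5,0],0,0.3],
  [[1.5,4.4,0],0,0.3],
  [[0,0,0],0,0.3],
])

```text
time_s: 14.8
ee_pos: [666.6, -150.3, 290.8]
ee_rot: [179.9, -0.2, 100.7]
force: [0.1, -0.7, 0.6]
gripper_width: 63.7
gripper_force: 0.0
```

```bash
python3 -c "
from h import *
f=env.grab_frame('scene');I=f['frame'];s=env.state();print(s['ee_pos'],s['ee_rot'],s['force'])
for l in ('catch_tab','press_handle'):
  for d in env.landmark_of(f,l)[:2]: print(l,d['score'],d['point'],atz(f,d['point'],dict(catch_tab=188,press_handle=175)[l]))
print(proj(f,[[590.5+.983*12+.181*139,-174+.181*12-.983*139,188],[665,-160.5,175]]))
cv2.imwrite('pics/s4.png',cv2.resize(I[130:330,140:380],None,fx=2.8,fy=2.8)[...,::-1])"
```

```text
[ 665.7149194  -153.32591572  290.8188655 ] [ 1.79994869e+02 -3.69633333e-02  1.00565465e+02] [-0.82508011  0.08934951 -0.61441717]
catch_tab 0.75 [370.8, 253.8] [669.12049444 145.39736838 188.        ]
catch_tab 0.71 [165.0, 223.2] [ 626.63212713 -307.12248163  188.        ]
press_handle 0.6 [238.6, 265.2] [ 714.3422019  -129.81957164  175.        ]
press_handle 0.59 [228.9, 246.6] [ 667.8257633  -158.38218877  175.        ]
[[164.32136282 223.44627117]
 [228.15131182 245.48525399]]
```

View pics/s4.png

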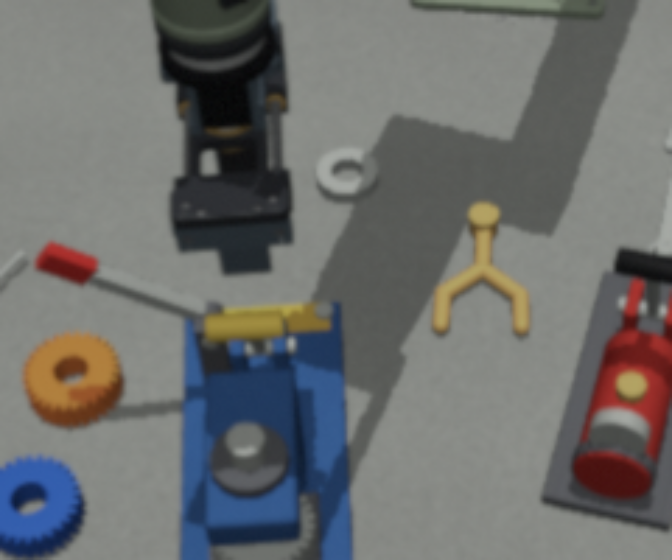

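The catch has fallen over to its stop: its tab is at (68,262) in the crop, and the detected position matches 2.5 rad to within a pixel. I grip the yellow handle.

move_arm([
  [[0,-0.5,-3.5],0,0.3],
  [[0,0,-4.5],0,0.3],
  [[0,0,-3.5],0,0.3],
  [[0,0,-1],0,0.3],
  [[0,0,0],0,0.4],
])

```text
time_s: 15.45
ee_pos: [664.0, -162.9, 164.7]
ee_rot: [-179.8, -0.1, 100.2]
force: [1.0, -0.7, 0.4]
gripper_width: 58.5
gripper_force: 0.0
```

move_arm([
  [[0,0,0],0,0.6],
  [[0,0,0],0,0.8],
  [[0,0,0],0,1],
  [[0,0,0],0,1],
  [[0,0,0],0,1],
])

```text
time_s: 15.95
ee_pos: [663.5, -162.2, 166.9]
ee_rot: [-179.8, 0.0, 100.3]
force: [-4.9, -1.3, 3.4]
gripper_width: 21.5
gripper_force: 15.0
```

move_arm([
  [[0,0,0],0,1],
  [[0,0,0],0,1],
])

```text
time_s: 16.15
ee_pos: [663.5, -162.2, 166.9]
ee_rot: [-179.8, 0.0, 100.3]
force: [-4.4, -1.0, 5.2]
gripper_width: 21.9
gripper_force: 15.0
```

move_arm([
  [[-1.1,-0.2,0.6],0,1],
  [[-1.2,-0.2,0.5],0,1],
  [[-1.2,-0.2,0.4],0,1],
  [[-1.3,-0.2,0.3],0,1],
  [[-1.3,-0.2,0.2],0,1],
])

```text
time_s: 16.65
ee_pos: [606.1, -172.1, 189.4]
ee_rot: [179.4, 0.2, 100.2]
force: [5.4, 0.3, 4.7]
gripper_width: 21.6
gripper_force: 15.0
```

move_arm([
  [[-1.3,-0.3,0.1],0,1],
  [[-1.3,-0.3,-0.1],0,1],
  [[-1.3,-0.2,-0.2],0,1],
  [[-1.3,-0.2,-0.3],0,1],
  [[-1.2,-0.2,-0.4],0,1],
])

```text
time_s: 17.15
ee_pos: [540.9, -183.7, 179.3]
ee_rot: [179.6, 0.1, 100.2]
force: [4.2, 1.3, 3.8]
gripper_width: 21.7
gripper_force: 15.0
```

move_arm([
  [[-1.2,-0.2,-0.5],0,1],
  [[-1.1,-0.2,-0.6],0,1],
  [[-0.2,0,-0.1],0,1],
  [[0,0,0],0,1],
  [[0,0,0],0,1],
])

```text
time_s: 17.65
ee_pos: [517.0, -187.8, 167.5]
ee_rot: [179.6, 0.1, 100.2]
force: [4.8, 0.9, 6.3]
gripper_width: 21.7
gripper_force: 15.2
```

move_arm([
  [[-0.3,0,-0.2],0,1],
  [[-0.3,-0.1,-0.2],0,1],
  [[0,0,0],0,1],
  [[0,0,0],0,1],
  [[0,0,0],0,1],
], squeeze=20)

```text
time_s: 18.15
ee_pos: [515.4, -188.3, 166.4]
ee_rot: [179.0, 0.2, 100.2]
force: [10.9, 6.0, 13.9]
gripper_width: 21.6
gripper_force: 20.4
```

move_arm([
  [[-0.2,0,-0.1],0,1],
  [[0,0,0],0,1],
  [[0,0,0],0,1],
  [[0,0,0],0,1],
])

```text
time_s: 18.55
ee_pos: [515.4, -188.3, 166.3]
ee_rot: [178.7, 0.3, 100.2]
force: [13.6, 5.7, 16.0]
gripper_width: 20.9
gripper_force: 20.4
```

```bash
python3 -c "
from h import *
f=env.grab_frame('scene');I=f['frame'];s=env.state();print(s['ee_pos'],s['ee_rot'],s['force'])
cv2.imwrite('pics/s5.png',cv2.resize(I[130:370,140:420],None,fx=2.4,fy=2.4)[...,::-1])"
```

```text
[ 515.36367625 -188.29703163  166.35713574] [178.69916616   0.29952018 100.17699138] [14.69722133  6.67647239 15.83806744]
```

View pics/s5.png

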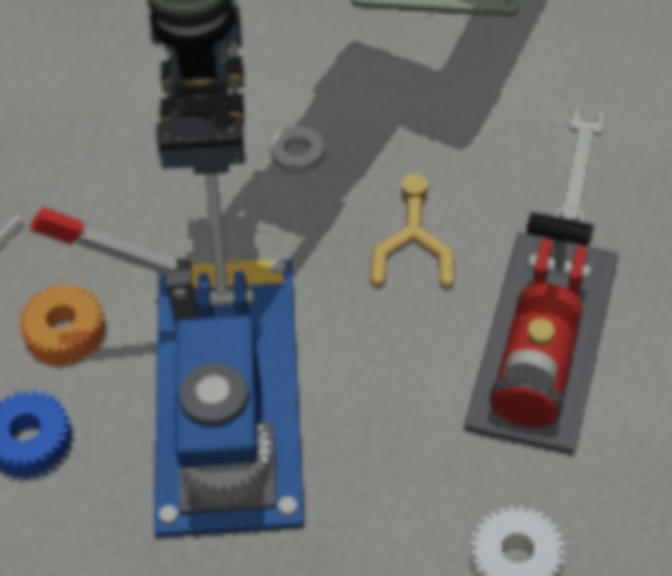

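The press lever is fully down in the gripper and against its stop. The catch is flipped, the pump is home, and the loose things in view lie where they were.

```bash
python3 -c "
from workcell import env
print(env.job_done())"
```

```text
the job is handed in; nothing more can be done
None
```

The job is handed in, with no verdict shown: the pump was stroked to its stop and eased home, the catch flipped over, and the yellow handle pulled to its stop and still held in the gripper at 20 N.

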